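Fit a ferrite core to the antenna and probe the marked spot

TASK

Slide the ferrite core whose bore fits over the radio's stub antenna down onto it until it sits flat on the radio's deck, and let go of it. Then take the spring-tipped probe from its stand and hold its tip on the ring mark of the radio's sloping panel, square to the panel, pressed gently so that the spring tip goes about half way in; finish while still holding it pressed there, without letting go. Leave the other core and everything else on the bench where they are.

Things in the scene. Friction and masses are not known exactly. Their poses are not given: they have to be found in the camera images.
- radio: Grey metal radio unit, fixed, 170 (x) x 200 (y) mm. Origin: centre of its underside; z up. Rear half (+x): level deck 60 mm high with the black stub antenna and, at the -y end, five cooling ribs 6 mm high. Front half (-x): flat panel facing up and to -x, rising at 20 degrees from 29 mm high in front to 60 mm at the deck, with two black outline marks, a ring and a square.
- antenna_foot (a point): Foot of the stub antenna, on its axis at deck level (60 mm above the bench). Axes as radio. The antenna is a fixed upright rod 13 mm in diameter and 55 mm tall, its top 6 mm tapering to 7 mm diameter.
- spot (a point): Centre of the ring mark (outline 24 mm across with a dot in the middle) on the panel's surface, at the end of the panel towards the radio's -y side. z is the panel's outward normal (20 degrees from vertical), x runs up the slope, y along the radio's y. The other mark, a 22 mm square outline 95 mm away along +y, is not wanted.
- core_wide: Loose dark ferrite sleeve standing upright, 32 mm outside diameter, 40 mm tall, about 110 g, through bore 17 mm: it fits over the antenna. Origin: centre of its lower end; z is its axis, up.
- core_narrow: Loose dark ferrite sleeve standing upright 70 to 90 mm from the other one, 26 mm outside diameter, 40 mm tall, through bore 9 mm: too narrow for the antenna. Origin: centre of its lower end. It is to be left alone.
- pad: Flat cardboard pad, fixed, 170 x 90 x 4 mm, on which both cores stand. Origin: centre of its underside.
- stand: Fixed probe stand: upright aluminium tube, 31 mm outside and 19 mm inside diameter, its rim 66 mm above the bench, on a round foot 84 mm across and 4 mm thick. Origin: centre of its underside.
- probe: Loose hand probe, 130 g, upright in the stand, tip down, hung by its collar on the rim. Origin: end of the spring tip when fully out; z: its axis, towards the handle. Along z (mm): brass spring tip 8 dia. 0-25, steel barrel 16 dia. 25-60, collar 29 dia. 60-66, black round handle 22 dia. 66-130, brass stud 10 dia. 130-142. Lift 65 mm straight up to clear the tube.
- probe_tip (a point): End of the probe's spring tip (moves with the tip), on the axis. Axes as probe.
- plunger (a joint): How far the probe's spring tip is pushed in, m: 0 fully out, 0.014 fully in. The spring takes about 1 N to start and 0.35 N more per mm (3.5 N at half travel).
- bottle: Loose water bottle, 64 mm diameter, 190 mm tall; leave alone. Origin: centre of its underside.
- mouse: Loose computer mouse, about 100 x 60 x 34 mm; leave alone. Origin: centre of its underside.
- spare_antenna: Loose spare antenna lying flat, about 124 x 13 x 12 mm along its x; leave alone. Origin: underside, near the middle.
- adapter: Loose black adapter box, 85 x 60 x 26 mm; leave alone. Origin: centre of its underside.
- terminator: Loose brass plug standing upright, 20 mm diameter, 26 mm tall; leave alone. Origin: centre of its underside.
- screwdriver: Loose screwdriver lying flat along its x; leave alone. Origin: underside, on its axis.

How it is judged (in metres and radians):
On the way, in this order (a step that is already met when the one before it is completed fails the run):
1. the wide-bore core is on the antenna, flat on the deck, and let go (horizontal distance between core_wide and antenna_foot below 0.005 m and z of core_wide in the frame of antenna_foot below 0.004 m and angle between core_wide's own z axis and vertical below 0.09 rad and contact force between the fingers and core_wide below 0.1 N and linear speed of core_wide below 0.02 m/s), for 0.2 s.
2. the probe, in the fingers, is out of its stand (z of probe_tip in the frame of stand above 0.07 m and contact force between the fingers and probe above 3 N), for 0.1 s.
At the end, for the whole second after the job is handed in: Wide core on the antenna, released, within 4 mm of the deck, 5 mm of the axis, upright to 5 deg. Fingers still hold the probe, at rest: tip within 7 mm of the ring mark, axis within 8 deg of the panel normal, spring tip 3 to 12 mm in, 1 to 8 N, resting on nothing else. All else within 30 mm (horizontal distance between core_wide and antenna_foot below 0.005 m and z of core_wide in the frame of antenna_foot below 0.004 m and angle between core_wide's own z axis and vertical below 0.09 rad and contact force between each of the fingers, probe and core_wide below 0.1 N and x of probe_tip in the frame of spot between -0.007 and 0.007 m and y of probe_tip in the frame of spot between -0.007 and 0.007 m and z of probe_tip in the frame of spot below 0.003 m and angle between the z axis of probe and the z axis of spot, either way round below 0.14 rad and value of joint plunger between 0.003 and 0.012 m and contact force between probe and radio between 1 and 8 N and contact force between the fingers and probe above 3 N and contact force between probe and stand below 0.1 N and linear speed of probe below 0.02 m/s and distance of each of bottle, mouse, spare_antenna, adapter, terminator, screwdriver, core_narrow from where it was at the start of the episode below 0.03 m); the arm keeps its last pose, push and grip.
It fails at once if the probe is pressed hard on the radio (over 20 N) (contact force between probe and radio above 20 N).
It fails at once if the narrow core is moved or tipped (distance of core_narrow from where it was at the start of the episode above 0.03 m or angle between core_narrow's own z axis and vertical above 0.5 rad).
It fails at once if another thing on the bench is moved or the bottle tipped (distance of any of bottle, mouse, spare_antenna, adapter, terminator, screwdriver from where it was at the start of the episode above 0.03 m or angle between bottle's own z axis and vertical above 0.4 rad).
It also fails if it takes over 54 s, if anything falls off the work surface, if the arm or the gripper's body presses on something with over 40 N, if the wrist force passes 120 N, or if a joint passes its speed limit or range.

ROBOT

A 6-joint arm with a two-finger parallel gripper is mounted at the origin on the work surface. World frame = base frame: x ahead of the robot, y to its left, z up, the work surface at z = 0. Lengths are in m, angles in degrees, forces in N, time in s.
With the tool pointing down it reaches from about 0.375 to 0.925 m from the base axis. Payload 5.7 kg.
Tool frame: the origin (TCP) lies on the front face of the gripper's body, between the roots of the fingers; the fingertips stand 73 mm ahead of it and the grasp point (between the pads) lies 54 mm ahead of it (ctrl.finger_overhang is the distance from the TCP to the fingertips, in m); z points along the fingers, y is the line along which they close (so a half turn about z gives the same grasp; the last joint's range is limited). The gripper opens to 85 mm and grips with 20 to 120 N. Pads are 22 mm wide; open, the fingers measure 114 mm over their backs; the gripper's body (76 mm by 85 mm) begins 54 mm behind the grasp point. The pads swing forward as they close: fully open they stand 13 mm farther back than shut.
Start: joints at [-6.595, 20.558, 86.54, -0, 72.909, -6.595], TCP at [0.6, -0, 0.304] pointing down, gripper open.
Joint ranges: [-170.27, 170.27], [-57.76, 135], [12.27, 136.19], [-55.21, 235.2], [11.17, 155.16], [-170.74, 170.74]. Speed limits (degrees/s): [136.94, 136.94, 180, 180, 180, 180].

INTERFACE

Orientations are given as a 3x3 rotation matrix whose columns are the frame's x, y, z axes.
In Python, from cell import ctrl gives the robot as it stands. The module is installed in compiled form; this text tells all that it offers.
- The arm moves only by the tool send_rows, never from a script. Its argument "targets" is a list of rows, each a list of 2 entries, a list of its own where there are three numbers: the shift along the tool's x, y, z in a scale on which 1.0 is 1000 mm, then the turn, a rotation vector about the tool's x, y, z in parts of the range, where 1.0 means pi rad. A call has 1 to 8 rows; each row is the pose to reach, as a shift and turn from the pose commanded when the call began, along the tool's axes at that moment; what a row does not reach only later rows make up. A row lasts 1/10 s, in which the tool goes at most 50 mm and 8.59 degrees, less where a joint would pass 70% of its speed; a pose out of reach is approached as far as the arm can. A shift or turn number past 1, either way, is cut back to 1. A call with a gripper value outside its range is refused whole. "jaw" is the closure, from 0 (fully open) to 1 (shut), set as the call begins (left out, the last holds). The fingers move at their own pace and stop on an object; "squeeze" is the grip in N (left out, the last holds). Time passes only in rows, so rows that repeat a pose let the fingers close. It gives the time, the measured TCP pose, the force, the opening and the grip force at its end, in the units of the state.
- ctrl.get_state(): the state, without advancing time (a new reading comes with each control period).
- ctrl.read_camera(name): name is "scene" or "side" or "wrist"; returns the picture (420x560x3 uint8, red, green, blue); there is no depth.
- ctrl.camera_model(name): a dict with "intrinsics" (3x3 intrinsics, pixels), "extrinsics" (4x4, takes a point from camera to world coordinates); the wrist camera has in their place "hand_eye" (4x4, takes a point from camera to tool coordinates, whose origin is the TCP and whose axes are the flange's). Camera axes: x right, y down, z forward; pixel columns grow to the right and rows downward; lengths in m; the calibration is good to about 2 mm. A picture is of the moment at which its call begins: read the wrist's pose just before it. camera_model takes no time and is no camera call.
- ctrl.sign_off(): hands the job in; it is judged then, once.
Trained networks look in the newest picture that a camera, given by its name, has taken for a name from the list of things; names that differ only in an ending like _2 or _b are one class to them, and where a whole thing is asked for, a point or a joint stands for the part that bears it (a point fixed in the world has none). Each returns a list of dicts, best first, with "confidence" (0 to 1); they miss things now and then, are a little off and sometimes report something else, mostly with a low value. They report only what shows in the picture. A call takes as long as a camera call.
- ctrl.search_frame(camera, target): "pixel" ([column, row] in pixels, amid what is visible of it).
- ctrl.landmark_of(camera, target): "pixel" ([column, row] in pixels: a listed point, or the origin of a listed thing).
The state is a dict: "time_s": time; "joint_pos": joint angles; "qvel": joint speeds; "joint_torque": joint torques, N m; "tool_pos": TCP position; "tcp_rot": TCP orientation; "contact_force": force on the tool from outside, world axes, zero at the start; "wrist_torque": the same for the moment, N m; "opening": finger opening in m; "grip_force": force on a finger pad.
Only numpy, scipy, OpenCV 4.12 (cv2) and the standard library are available. Lean on these libraries where they do the work, as an engineer would, in place of code of your own. Each camera call takes 0.05 s, during which the arm holds its last target. There are 200 camera calls.

## Working session

There is one attempt and no reset: what is moved stays moved. The work goes in short steps, Python scripts to look and compute and a tool call to move; the robot and the scene stay as the last step left them, time stands still between calls to the robot, and variables do not carry over. Pictures are saved under pics/ and viewed, at most 10 in all, crops included, and the job is handed in when it is done.

Besides the shell and the picture viewer there is one more tool, called after ">>>" in YAML: its name, and indented under it one key for each argument. send_rows: Moves the arm, as the interface text tells. Its arguments: {"type":"object","properties":{"targets":{"type":"array","items":{"type":"array"}},"jaw":{"type":"number"},"squeeze":{"type":"number"}},"required":["targets"]}

```bash
mkdir -p pics; cat > h.py <<'E'
import numpy as np, cv2
from cell import ctrl
def cam(n):
    m=ctrl.camera_model(n); K=np.array(m["intrinsics"])
    if "extrinsics" in m: return K,np.array(m["extrinsics"])
    s=ctrl.get_state(); T=np.eye(4); T[:3,:3]=s["tcp_rot"]; T[:3,3]=s["tool_pos"]
    return K,T@np.array(m["hand_eye"])
def ray(n,px,KT=None):
    K,T=KT or cam(n)
    d=T[:3,:3]@np.linalg.inv(K)@np.array([px[0],px[1],1.]); return T[:3,3],d/np.linalg.norm(d)
def onz(n,px,z,KT=None):
    o,d=ray(n,px,KT); return o+d*(z-o[2])/d[2]
def tri(rs):
    A=sum(np.eye(3)-np.outer(d,d) for o,d in rs); b=sum((np.eye(3)-np.outer(d,d))@o for o,d in rs)
    p=np.linalg.solve(A,b); return p,[np.linalg.norm(np.cross(p-o,d))*1e3 for o,d in rs]
def proj(n,p,KT=None):
    K,T=KT or cam(n); q=K@(np.linalg.inv(T)@np.append(p,1))[:3]; return q[:2]/q[2]
def snap(n,f):
    im=ctrl.read_camera(n); cv2.imwrite("pics/"+f,im[...,::-1]); return im
E
python3 - <<'E'
from h import *
np.set_printoptions(precision=4,suppress=True)
KT={n:cam(n) for n in("scene","side","wrist")}
ims=[snap(n,n+"0.png") for n in KT]
cv2.imwrite("pics/all.png",cv2.resize(np.hstack(ims[:2]),(800,300))[...,::-1])
for t in["antenna_foot","spot","core_wide","core_narrow","pad","stand","probe","probe_tip","radio","bottle","mouse"]:
    for n in KT:
        r=ctrl.landmark_of(n,t)[:2]
        print(t,n,[(np.round(x["pixel"],1),round(x["confidence"],2)) for x in r])
for n in KT: print(n,KT[n][1])
print(ctrl.get_state()["tcp_rot"],ctrl.get_state()["time_s"])
E
```

```text
antenna_foot scene [(array([299.2, 213. ]), 0.88), (array([275.3, 230.5]), 0.62)]
antenna_foot side [(array([256.3, 228.3]), 0.92)]
antenna_foot wrist [(array([312.3, 121.5]), 0.91), (array([281.3, 177.6]), 0.57)]
spot scene [(array([245.3, 223.7]), 0.88)]
spot side [(array([288.4, 212.3]), 0.93)]
spot wrist [(array([254.7, 238. ]), 0.59), (array([110.5, 178.6]), 0.33)]
core_wide scene [(array([325.8, 161.2]), 0.73)]
core_wide side [(array([299.3, 319.8]), 0.83)]
core_wide wrist []
core_narrow scene [(array([316.7, 148.6]), 0.4)]
core_narrow side [(array([329.8, 335.4]), 0.5)]
core_narrow wrist [(array([70.7, 99.8]), 0.73)]
pad scene [(array([322. , 159.5]), 0.63)]
pad side [(array([313.3, 328.3]), 0.83)]
pad wrist []
stand scene [(array([137.2, 249.8]), 0.76)]
stand side [(array([348.9, 186.2]), 0.82)]
stand wrist []
probe scene [(array([137.9, 245.7]), 0.77)]
probe side []
probe wrist []
probe_tip scene []
probe_tip side [(array([330. , 335.3]), 0.52)]
probe_tip wrist []
radio scene [(array([273. , 229.3]), 0.85)]
radio side [(array([273.7, 236.3]), 0.66)]
radio wrist [(array([282.1, 177.2]), 0.92), (array([310.5, 122.9]), 0.71)]
bottle scene [(array([385.8, 199.4]), 0.63)]
bottle side [(array([201.8, 318.7]), 0.57)]
bottle wrist []
mouse scene [(array([184.8, 200.8]), 0.84)]
mouse side [(array([365.9, 221. ]), 0.65)]
mouse wrist [(array([101.1, 283.5]), 0.82), (array([74.6, 98.5]), 0.34)]
scene [[ 0.5718  0.6034 -0.5558  1.1912]
 [ 0.8202 -0.4329  0.374  -0.3983]
 [-0.0149 -0.6697 -0.7425  0.8979]
 [ 0.      0.      0.      1.    ]]
side [[-0.9752 -0.1427  0.1693  0.3615]
 [-0.22    0.5381 -0.8136  1.0496]
 [ 0.025  -0.8307 -0.5562  0.8009]
 [ 0.      0.      0.      1.    ]]
wrist [[ 1.      0.0011 -0.0015  0.5993]
 [ 0.0006 -0.9609 -0.277   0.0709]
 [-0.0017  0.277  -0.9609  0.3734]
 [ 0.      0.      0.      1.    ]]
[[ 0.      1.     -0.0001]
 [ 1.     -0.      0.    ]
 [ 0.     -0.0001 -1.    ]] 1.8
```

View pics/scene0.png

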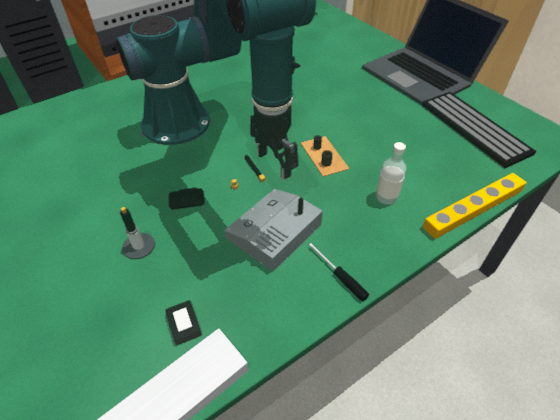

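View pics/side0.png

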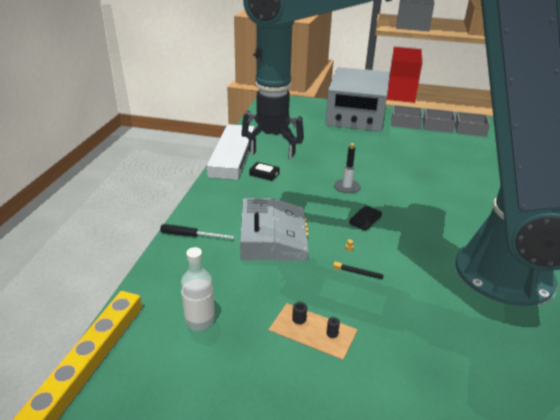

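The scene view shows the cores on the pad at about (318,143) and (327,157), the antenna at (299,205), the ring mark near (245,224), and the probe in its stand at (130,235). The side view agrees: wide core at (299,313), narrow core at (333,327).

```bash
python3 - <<'E'
from h import *
np.set_printoptions(precision=4,suppress=True)
KT={n:cam(n) for n in("scene","side","wrist")}
L={"foot":dict(scene=(299.2,213),side=(256.3,228.3),wrist=(312.3,121.5)),
"spot":dict(scene=(245.3,223.7),side=(288.4,212.3)),"wide":dict(scene=(325.8,161.2),side=(299.3,319.8)),
"stand":dict(scene=(137.2,249.8),side=(348.9,186.2)),"radio":dict(scene=(273,229.3),side=(273.7,236.3),wrist=(282.1,177.2)),
"pad":dict(scene=(322,159.5),side=(313.3,328.3)),"mouse":dict(scene=(184.8,200.8),side=(365.9,221)),
"nar":dict(scene=(316.7,148.6),side=(329.8,335.4)),"bottle":dict(scene=(385.8,199.4),side=(201.8,318.7))}
Z=dict(foot=.06,spot=.045,wide=.004,stand=0,radio=0,pad=0,mouse=0,nar=.004,bottle=0)
for k,v in L.items():
    p,e=tri([ray(n,x,KT[n]) for n,x in v.items()]); print(k,p,np.round(e,1),[onz(n,x,Z[k],KT[n])[:2] for n,x in v.items()])
E
```

```text
foot [0.6205 0.0645 0.0615] [2.9 0.8 3.5] [array([0.6185, 0.0624]), array([0.6207, 0.0614]), array([0.6223, 0.0675])]
spot [ 0.5583 -0.0627  0.0412] [4.4 4.4] [array([ 0.5562, -0.0654]), array([ 0.5603, -0.0525])]
wide [0.4614 0.2893 0.0051] [2.8 2.8] [array([0.4574, 0.2896]), array([0.4637, 0.2905])]
stand [ 0.4202 -0.3252 -0.011 ] [3.1 3.1] [array([ 0.4333, -0.3251]), array([ 0.4172, -0.3108])]
radio [0.588  0.0028 0.0007] [4.  2.  4.1] [array([0.5831, 0.0026]), array([0.5871, 0.0049]), array([0.5921, 0.003 ])]
pad [ 0.432   0.2953 -0.0096] [0.9 0.9] [array([0.441, 0.288]), array([0.4305, 0.3036])]
mouse [ 0.3482 -0.142  -0.0046] [3.2 3.2] [array([ 0.3484, -0.144 ]), array([ 0.3506, -0.1313])]
nar [ 0.3911  0.31   -0.0027] [2.9 2.9] [array([0.3938, 0.3043]), array([0.3931, 0.3185])]
bottle [ 0.6751  0.3315 -0.0057] [2.3 2.3] [array([0.6805, 0.3278]), array([0.671 , 0.3352])]
```

View pics/wrist0.png

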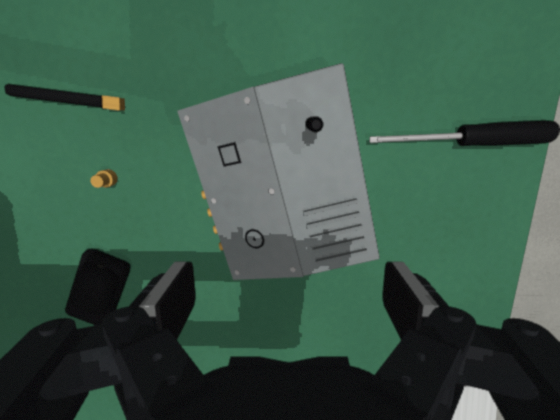

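Careful with the scale: shifts go in shares of 1000 mm and turns go in shares of pi rad. That gives: 290 mm / 1000 = 0.29, -139 mm / 1000 = -0.139, -1.29 rad / 3.1416 = -0.4106.

>>> send_rows:
  targets:
    - [[0.29, -0.139, 0.04], [0, 0, -0.4106]]
    - [[0.29, -0.139, 0.04], [0, 0, -0.4106]]
    - [[0.29, -0.139, 0.04], [0, 0, -0.4106]]
    - [[0.29, -0.139, 0.04], [0, 0, -0.4106]]
    - [[0.29, -0.139, 0.04], [0, 0, -0.4106]]
    - [[0.29, -0.139, 0.04], [0, 0, -0.4106]]
    - [[0.29, -0.139, 0.04], [0, 0, -0.4106]]
    - [[0.29, -0.139, 0.04], [0, 0, -0.4106]]

```text
time_s: 2.6
tool_pos: [0.4588, 0.2928, 0.2634]
tcp_rot: [[-0.936, 0.353, -0.002], [0.353, 0.936, 0.001], [0.002, 0.0, -1.0]]
contact_force: [0.1, -1.0, -0.2]
opening: 0.0857
grip_force: 0.0
```

Converted, -0.09 rad / 3.1416 = -0.0286.

>>> send_rows:
  targets:
    - [[0, 0, 0], [0, 0, -0.0191]]
    - [[0, 0, 0], [0, 0, -0.0286]]
    - [[0, 0, 0], [0, 0, -0.0286]]
    - [[0, 0, 0], [0, 0, -0.0286]]

```text
time_s: 3.0
tool_pos: [0.461, 0.29, 0.2639]
tcp_rot: [[-0.961, 0.278, -0.0], [0.278, 0.961, 0.0], [0.0, 0.0, -1.0]]
contact_force: [0.3, 1.0, 0.4]
opening: 0.0856
grip_force: 0.0
```

```bash
python3 - <<'E'
from h import *
np.set_printoptions(precision=4,suppress=True)
KT=cam("wrist"); snap("wrist","w1.png")
for t in["core_wide","core_narrow"]:
    for r in ctrl.landmark_of("wrist",t)[:2]: print(t,np.round(r["pixel"]),r["confidence"],onz("wrist",r["pixel"],.004,KT))
K=KT
# ridge points from first wrist picture for radio yaw
m=ctrl.camera_model("wrist");T=np.eye(4);T[:3,:3]=[[0,1,0],[1,0,0],[0,0,-1]];T[:3,3]=[.6,0,.304]
K0=(np.array(m["intrinsics"]),T@np.array(m["hand_eye"]))
for px,z in(((254,87),.06),((302,276),.06),((343,66),.06),((378,259),.06),((254.5,239),.043),((314,124),.115),((309,135),.06)): print(px,onz("wrist",px,z,K0))
E
```

```text
core_wide [284. 194.] 0.59 [0.4662 0.2836 0.004 ]
core_narrow [284. 116.] 0.86 [0.3907 0.3061 0.004 ]
(254, 87) [0.5684 0.0981 0.06  ]
(302, 276) [ 0.6152 -0.0956  0.06  ]
(343, 66) [0.6499 0.1161 0.06  ]
(378, 259) [ 0.6968 -0.0752  0.06  ]
(254.5, 239) [ 0.5626 -0.0589  0.043 ]
(314, 124) [0.6204 0.0661 0.115 ]
(309, 135) [0.6201 0.0548 0.06  ]
```

View pics/w1.png

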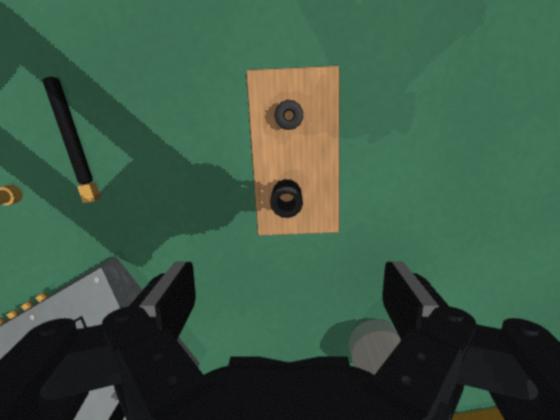

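The close view shows the narrow core at (288,115) and the wide core at (287,199), with an evident larger bore.

```bash
cat >> h.py <<'E'
def hull(n,p,r,h,KT,z0):
    a=np.linspace(0,2*np.pi,40); P=[[p[0]+r*np.cos(t),p[1]+r*np.sin(t),z] for t in a for z in(z0,z0+h)]
    return cv2.convexHull(np.float32([proj(n,q,KT) for q in P]))
def fitcyl(im,n,p,r,h,KT,z0,thr):
    from scipy.optimize import minimize
    g=im.max(2).astype(float); m=(g<thr).astype(np.float32)
    def cost(q):
        k=np.zeros(m.shape,np.uint8); cv2.fillConvexPoly(k,np.int32(hull(n,q,r,h,KT,z0)*16),1,shift=4)
        b=cv2.dilate(k,np.ones((9,9))); mm=m*b
        return float(np.abs(mm-k).sum())
    b=min(((cost((p[0]+dx,p[1]+dy)),dx,dy) for dx in np.arange(-.014,.0141,.001) for dy in np.arange(-.014,.0141,.001)))
    return b,(p[0]+b[1],p[1]+b[2])
E
python3 - <<'E'
from h import *
KT=cam("wrist"); im=cv2.imread("pics/w1.png")[...,::-1]
for p,r in(((.464,.287),.016),((.392,.307),.013)):
  for thr in (55,70): print(fitcyl(im,"wrist",p,r,.04,KT,.004,thr), im[199,262],im[215,287])
E
```

```text
((338.0, np.float64(0.001999999999999986), np.float64(-0.0010000000000000113)), (np.float64(0.466), np.float64(0.286))) [123  93  64] [29 30 31]
((258.0, np.float64(0.001999999999999986), np.float64(-0.0010000000000000113)), (np.float64(0.466), np.float64(0.286))) [123  93  64] [29 30 31]
((572.0, np.float64(0.000999999999999987), np.float64(-0.0020000000000000104)), (np.float64(0.393), np.float64(0.305))) [123  93  64] [29 30 31]
((214.0, np.float64(-0.0010000000000000113), np.float64(0.0039999999999999845)), (np.float64(0.391), np.float64(0.311))) [123  93  64] [29 30 31]
```

Converted, 179 mm / 1000 = 0.179, 165 mm / 1000 = 0.165.

>>> send_rows:
  targets:
    - [[-0.006, -0.003, 0.045], [0, 0, 0]]
    - [[-0.006, -0.003, 0.09], [0, 0, 0]]
    - [[-0.006, -0.003, 0.135], [0, 0, 0]]
    - [[-0.006, -0.003, 0.165], [0, 0, 0]]
    - [[-0.006, -0.003, 0.179], [0, 0, 0]]
    - [[-0.006, -0.003, 0.179], [0, 0, 0]]

```text
time_s: 3.75
tool_pos: [0.4646, 0.2847, 0.0827]
tcp_rot: [[-0.961, 0.278, -0.004], [0.278, 0.961, -0.002], [0.004, -0.003, -1.0]]
contact_force: [-1.1, -0.4, -0.4]
opening: 0.0854
grip_force: 0.0
```

>>> send_rows:
  targets:
    - [[0, 0, 0], [0, 0, 0]]
    - [[0, 0, 0], [0, 0, 0]]
    - [[0, 0, 0], [0, 0, 0]]
    - [[0, 0, 0], [0, 0, 0]]
    - [[0, 0, 0], [0, 0, 0]]
    - [[0, 0, 0], [0, 0, 0]]
    - [[0, 0, 0], [0, 0, 0]]
    - [[0, 0, 0], [0, 0, 0]]
  jaw: 1
  squeeze: 40

```text
time_s: 4.55
tool_pos: [0.4666, 0.2857, 0.0861]
tcp_rot: [[-0.961, 0.277, 0.002], [0.277, 0.961, 0.001], [-0.002, 0.001, -1.0]]
contact_force: [0.1, 1.4, 6.5]
opening: 0.03
grip_force: 39.4
```

Converted, -174 mm / 1000 = -0.174, -150 mm / 1000 = -0.15.

>>> send_rows:
  targets:
    - [[0, 0, -0.015], [0, 0, 0]]
    - [[0, 0, -0.05], [0, 0, 0]]
    - [[0, 0, -0.1], [0, 0, 0]]
    - [[0, 0, -0.15], [0, 0, 0]]
    - [[-0.02, -0.012, -0.174], [0, 0, 0]]
    - [[-0.058, -0.036, -0.174], [0, 0, 0]]
    - [[-0.098, -0.061, -0.174], [0, 0, 0]]
    - [[-0.138, -0.086, -0.174], [0, 0, 0]]

```text
time_s: 5.35
tool_pos: [0.5754, 0.1635, 0.26]
tcp_rot: [[-0.961, 0.276, 0.002], [0.276, 0.961, 0.0], [-0.001, 0.001, -1.0]]
contact_force: [1.0, 0.8, -1.5]
opening: 0.0303
grip_force: 39.8
```

Converted, -133 mm / 1000 = -0.133, -128 mm / 1000 = -0.128.

>>> send_rows:
  targets:
    - [[-0.04, -0.025, 0], [0, 0, 0]]
    - [[-0.078, -0.049, 0], [0, 0, 0]]
    - [[-0.11, -0.069, 0], [0, 0, 0]]
    - [[-0.128, -0.08, 0], [0, 0, 0]]
    - [[-0.133, -0.083, 0], [0, 0, 0]]
    - [[-0.133, -0.083, 0], [0, 0, 0]]
    - [[-0.133, -0.083, 0], [0, 0, 0]]

```text
time_s: 6.05
tool_pos: [0.6784, 0.049, 0.2588]
tcp_rot: [[-0.961, 0.277, -0.001], [0.277, 0.961, 0.001], [0.001, 0.0, -1.0]]
contact_force: [-0.3, 0.1, -0.2]
opening: 0.0301
grip_force: 39.8
```

```bash
python3 - <<'E'
from h import *
np.set_printoptions(precision=4,suppress=True)
KT=cam("wrist"); snap("wrist","w2.png"); print(ctrl.get_state()["tool_pos"],ctrl.get_state()["opening"])
for t,z in(("antenna_foot",.06),("spot",.043),("radio",0)):
    for r in ctrl.landmark_of("wrist",t)[:2]: print(t,np.round(r["pixel"]),r["confidence"],onz("wrist",r["pixel"],z,KT))
E
```

```text
[0.6783 0.0492 0.2588] 0.030029447644498514
antenna_foot [288. 134.] 0.82 [0.6223 0.0653 0.06  ]
antenna_foot [129. 104.] 0.26 [ 0.5644 -0.0511  0.06  ]
spot [130. 102.] 0.94 [ 0.5604 -0.0574  0.043 ]
radio [218. 115.] 0.82 [0.5882 0.0021 0.    ]
```

View pics/w2.png

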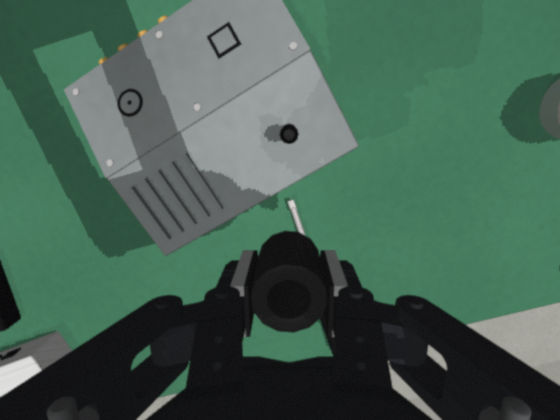

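```bash
python3 - <<'E'
from h import *
np.set_printoptions(precision=4,suppress=True)
KT=cam("wrist"); s=ctrl.get_state(); R=np.array(s["tcp_rot"]);t=np.array(s["tool_pos"])
for z in(.06,.115): print(z,onz("wrist",(289,133.5),z,KT))
c=onz("wrist",(288.5,295),t[2]-.042,KT); print("core",c,R.T@(c-t))
for dx in(-.004,0,.004):
  q=t+R@[dx,0,.042]; a=hull("wrist",q,.016,.001,KT,q[2])[:,0]; b=hull("wrist",q,.016,.001,KT,q[2]-.04)[:,0]; print(dx,a.min(0),a.max(0),b.min(0),b.max(0))
im=cv2.imread("pics/w2.png"); cv2.imwrite("pics/c2.png",cv2.resize(np.clip(im[220:350,220:360].astype(float)*2.5,0,255).astype(np.uint8),None,fx=4,fy=4,interpolation=cv2.INTER_CUBIC))
E
```

```text
0.06 [0.6228 0.066  0.06  ]
0.115 [0.6203 0.0666 0.115 ]
core [0.676  0.0503 0.217 ] [0.0029 0.0004 0.042 ]
-0.004 [247.5836 274.4326] [327.2828 345.2137] [257.0853 237.465 ] [318.3266 294.0061]
0 [247.2298 265.086 ] [327.6281 337.029 ] [256.878 230.088] [318.5313 287.3426]
0.004 [246.8697 255.5696] [327.9795 328.7044] [256.6679 222.6091] [318.7388 280.5913]
```

View pics/c2.png

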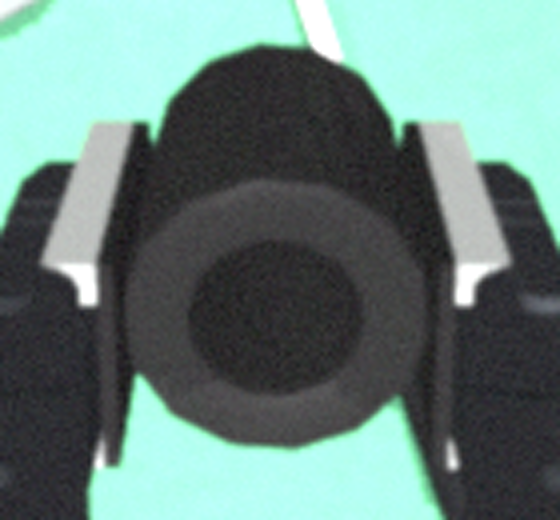

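The core hangs centred and upright in the pads, its top ring centred at pixel (289,295), with the antenna at (289,134).

Converted, 58 mm / 1000 = 0.058, 50 mm / 1000 = 0.05.

>>> send_rows:
  targets:
    - [[0.03, 0, 0], [0, 0, 0]]
    - [[0.058, 0, 0.01], [0, 0, 0]]
    - [[0.058, 0, 0.04], [0, 0, 0]]
    - [[0.058, 0, 0.05], [0, 0, 0]]
    - [[0.058, 0, 0.05], [0, 0, 0]]
    - [[0.058, 0, 0.05], [0, 0, 0]]

```text
time_s: 6.85
tool_pos: [0.6246, 0.0641, 0.2095]
tcp_rot: [[-0.961, 0.277, 0.001], [0.277, 0.961, -0.0], [-0.001, 0.0, -1.0]]
contact_force: [-0.7, 0.2, -0.3]
opening: 0.0305
grip_force: 39.8
```

Converted, 20 mm / 1000 = 0.02, 18 mm / 1000 = 0.018.

>>> send_rows:
  targets:
    - [[0, 0, 0.005], [0, 0, 0]]
    - [[0, 0, 0.01], [0, 0, 0]]
    - [[0, 0, 0.015], [0, 0, 0]]
    - [[0, 0, 0.018], [0, 0, 0]]
    - [[0, 0, 0.02], [0, 0, 0]]
    - [[0, 0, 0.02], [0, 0, 0]]

```text
time_s: 7.45
tool_pos: [0.623, 0.0642, 0.1882]
tcp_rot: [[-0.961, 0.277, -0.002], [0.277, 0.961, 0.0], [0.002, -0.0, -1.0]]
contact_force: [-1.4, 0.3, -1.6]
opening: 0.0301
grip_force: 39.8
```

Converted, 15 mm / 1000 = 0.015, 10 mm / 1000 = 0.01.

>>> send_rows:
  targets:
    - [[0, 0.001, 0.005], [0, 0, 0]]
    - [[0, 0.001, 0.01], [0, 0, 0]]
    - [[0, 0.001, 0.015], [0, 0, 0]]
    - [[0, 0.001, 0.015], [0, 0, 0]]

```text
time_s: 7.85
tool_pos: [0.6232, 0.0651, 0.1726]
tcp_rot: [[-0.961, 0.277, -0.002], [0.277, 0.961, 0.0], [0.002, -0.001, -1.0]]
contact_force: [-4.1, 1.5, -2.6]
opening: 0.0302
grip_force: 39.7
```

```bash
python3 - <<'E'
from h import *
snaps=[snap(n,n+"3.png") for n in("wrist","scene","side")]
w,a,b=snaps
f=lambda im,y,x:cv2.resize(np.clip(im[y:y+70,x:x+65]*1.6,0,255).astype(np.uint8),(390,420),interpolation=cv2.INTER_CUBIC)
c=np.hstack([f(a,165,265),f(b,175,225)]); cv2.imwrite("pics/c3.png",c[...,::-1])
print(ctrl.get_state()["contact_force"],ctrl.get_state()["tool_pos"])
E
```

```text
[-5.19791255  1.24438141 -3.36241414] [0.62318344 0.06504129 0.17313411]
```

View pics/c3.png

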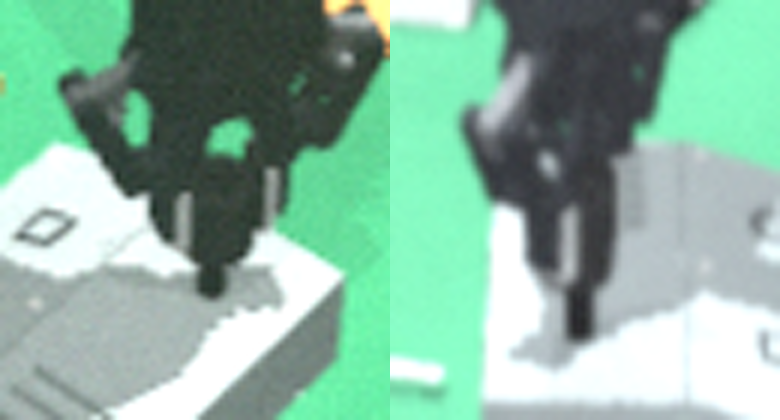

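Both views show the core threaded on the antenna, with the rod emerging centrally below it. The side force says it sits slightly too far +x, so I shift back while lowering.

Converted, 26 mm / 1000 = 0.026, 22 mm / 1000 = 0.022.

>>> send_rows:
  targets:
    - [[0.0015, -0.0004, 0.002], [0, 0, 0]]
    - [[0.0015, -0.0004, 0.007], [0, 0, 0]]
    - [[0.0015, -0.0004, 0.012], [0, 0, 0]]
    - [[0.0015, -0.0004, 0.017], [0, 0, 0]]
    - [[0.0015, -0.0004, 0.022], [0, 0, 0]]
    - [[0.0015, -0.0004, 0.026], [0, 0, 0]]
    - [[0.0015, -0.0004, 0.026], [0, 0, 0]]

```text
time_s: 8.7
tool_pos: [0.6228, 0.0649, 0.1472]
tcp_rot: [[-0.961, 0.277, 0.0], [0.277, 0.961, -0.0], [-0.0, -0.0, -1.0]]
contact_force: [-1.2, -0.6, -1.2]
opening: 0.0302
grip_force: 39.9
```

Converted, 5 mm / 1000 = 0.005, 4 mm / 1000 = 0.004.

>>> send_rows:
  targets:
    - [[0, 0, 0.002], [0, 0, 0]]
    - [[0, 0, 0.004], [0, 0, 0]]
    - [[0, 0, 0.005], [0, 0, 0]]
    - [[0, 0, 0.005], [0, 0, 0]]

```text
time_s: 9.1
tool_pos: [0.6228, 0.065, 0.1428]
tcp_rot: [[-0.961, 0.277, 0.001], [0.277, 0.961, -0.0], [-0.001, 0.0, -1.0]]
contact_force: [-0.3, 0.4, -1.5]
opening: 0.0303
grip_force: 39.9
```

Converted, 2 mm / 1000 = 0.002, 1 mm / 1000 = 0.001.

>>> send_rows:
  targets:
    - [[0, 0, 0.001], [0, 0, 0]]
    - [[0, 0, 0.002], [0, 0, 0]]
    - [[0, 0, 0.002], [0, 0, 0]]

```text
time_s: 9.4
tool_pos: [0.6228, 0.065, 0.1421]
tcp_rot: [[-0.961, 0.277, 0.001], [0.277, 0.961, -0.0], [-0.001, 0.0, -1.0]]
contact_force: [-4.2, -1.4, 8.3]
opening: 0.0301
grip_force: 40.9
```

>>> send_rows:
  targets:
    - [[0, 0, 0], [0, 0, 0]]
    - [[0, 0, 0], [0, 0, 0]]
    - [[0, 0, 0], [0, 0, 0]]
    - [[0, 0, 0], [0, 0, 0]]
    - [[0, 0, 0], [0, 0, 0]]
    - [[0, 0, 0], [0, 0, 0]]
  jaw: 0

```text
time_s: 10.0
tool_pos: [0.6225, 0.065, 0.1408]
tcp_rot: [[-0.961, 0.277, -0.0], [0.277, 0.961, 0.0], [0.0, -0.0, -1.0]]
contact_force: [0.0, 0.0, 0.4]
opening: 0.0854
grip_force: 0.0
```

Converted, -160 mm / 1000 = -0.16, -150 mm / 1000 = -0.15.

>>> send_rows:
  targets:
    - [[0, 0, -0.02], [0, 0, 0]]
    - [[0, 0, -0.06], [0, 0, 0]]
    - [[0, 0, -0.105], [0, 0, 0]]
    - [[0, 0, -0.15], [0, 0, 0]]
    - [[0, 0, -0.16], [0, 0, 0]]
    - [[0, 0, -0.16], [0, 0, 0]]

```text
time_s: 10.6
tool_pos: [0.6237, 0.065, 0.3034]
tcp_rot: [[-0.961, 0.277, 0.005], [0.277, 0.961, -0.0], [-0.005, 0.001, -1.0]]
contact_force: [-1.1, -0.1, -0.9]
opening: 0.0855
grip_force: 0.0
```

```bash
python3 - <<'E'
from h import *
np.set_printoptions(precision=4,suppress=True)
KT=cam("wrist"); im=snap("wrist","w4.png")
r=ctrl.landmark_of("wrist","core_wide")[:1]; print(r, onz("wrist",r[0]["pixel"],.06,KT) if r else 0)
print(fitcyl(im,"wrist",(.6215,.066),.016,.04,KT,.06,60),ctrl.get_state()["tool_pos"],ctrl.get_state()["joint_pos"])
for t in("spot","stand","probe"):
  for n,k in(("wrist",KT),("scene",None)):
    for q in ctrl.landmark_of(n,t)[:1]: print(t,n,q,onz(n,q["pixel"],.043 if t=="spot" else 0,k))
snap("scene","s4.png")
for n in("scene","side"):
  q=ctrl.search_frame(n,"probe")[:2]; print(n,q)
i=ctrl.read_camera("side")
cv2.imwrite("pics/c4.png",np.hstack([im[40:340,100:400],cv2.resize(i[120:220,300:400],(300,300))])[...,::-1])
E
```

```text
[{'pixel': [286.1, 184.9], 'confidence': 0.91}] [0.6185 0.0648 0.06  ]
((221.0, np.float64(-0.0020000000000000104), np.float64(-1.214306433183765e-17)), (np.float64(0.6195), np.float64(0.06599999999999999))) [0.6217 0.065  0.2996] [ -0.3579  22.8648  83.505    0.0012  73.7412 -74.2688]
spot wrist {'pixel': [158.2, 160.9], 'confidence': 0.79} [ 0.561  -0.0565  0.043 ]
spot scene {'pixel': [245.2, 222.4], 'confidence': 0.61} [ 0.5508 -0.0625  0.043 ]
stand scene {'pixel': [141.7, 246.2], 'confidence': 0.87} [ 0.4291 -0.3108  0.    ]
probe scene {'pixel': [138.6, 244.6], 'confidence': 0.55} [ 0.4194 -0.3154  0.    ]
scene [{'pixel': [128.1, 223.1], 'confidence': 0.63}]
side [{'pixel': [351.3, 158.2], 'confidence': 0.71}]
```

View pics/c4.png

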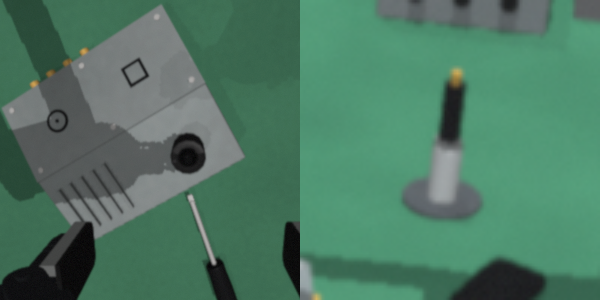

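The crop shows the core seated on the antenna (crop (188,155)), the ring mark at (57,120), and the probe upright in its stand. Next I go to the probe.

Converted, -357 mm / 1000 = -0.357, -312 mm / 1000 = -0.312.

>>> send_rows:
  targets:
    - [[0.008, -0.042, 0], [0, 0, 0]]
    - [[0.017, -0.087, 0], [0, 0, 0]]
    - [[0.026, -0.132, 0], [0, 0, 0]]
    - [[0.035, -0.177, 0], [0, 0, 0]]
    - [[0.044, -0.222, 0], [0, 0, 0]]
    - [[0.053, -0.267, 0], [0, 0, 0]]
    - [[0.062, -0.312, 0], [0, 0, 0]]
    - [[0.071, -0.357, 0], [0, 0, 0]]

```text
time_s: 12.0
tool_pos: [0.4543, -0.2598, 0.3012]
tcp_rot: [[-0.961, 0.277, 0.001], [0.277, 0.961, -0.0], [-0.001, -0.0, -1.0]]
contact_force: [0.4, -0.9, -0.4]
opening: 0.0851
grip_force: 0.0
```

Converted, -66 mm / 1000 = -0.066, -62 mm / 1000 = -0.062.

>>> send_rows:
  targets:
    - [[0.008, -0.04, 0], [0, 0, 0]]
    - [[0.012, -0.062, 0], [0, 0, 0]]
    - [[0.013, -0.066, 0], [0, 0, 0]]
    - [[0.013, -0.066, 0], [0, 0, 0]]
    - [[0.013, -0.066, 0], [0, 0, 0]]

```text
time_s: 12.5
tool_pos: [0.4249, -0.3172, 0.3008]
tcp_rot: [[-0.961, 0.277, 0.0], [0.277, 0.961, 0.001], [0.0, 0.001, -1.0]]
contact_force: [-0.3, 0.5, 0.0]
opening: 0.0853
grip_force: 0.0
```

```bash
python3 - <<'E'
from h import *
np.set_printoptions(precision=4,suppress=True)
KT=cam("wrist"); im=snap("wrist","w5.png"); print(ctrl.get_state()["tool_pos"])
for t in("stand","probe"):
    for q in ctrl.landmark_of("wrist",t)[:1]: print(t,q,onz("wrist",q["pixel"],0 if t=="stand" else .006,KT))
cv2.imwrite("pics/c5.png",im[...,::-1])
E
```

```text
[ 0.425  -0.317   0.3009]
stand {'pixel': [288.4, 181.6], 'confidence': 0.59} [ 0.4267 -0.3172  0.    ]
probe {'pixel': [288.6, 182.0], 'confidence': 0.61} [ 0.4261 -0.3168  0.006 ]
```

View pics/c5.png

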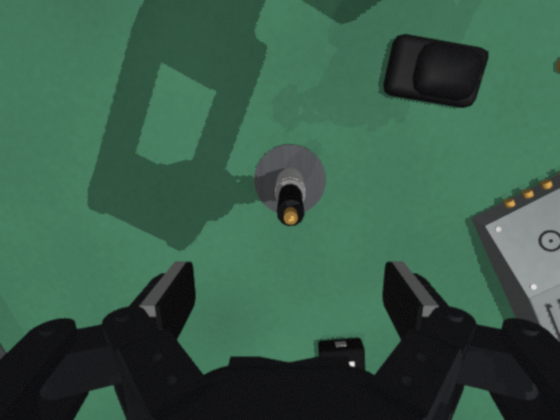

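The stud's end is at (290,216), the stand foot's centre at about (290,178).

```bash
python3 - <<'E'
from h import *
np.set_printoptions(precision=4,suppress=True)
s=ctrl.get_state();R=np.array(s["tcp_rot"]);t=np.array(s["tool_pos"])
for px,z in(((290.5,216),.148),((290.5,178),.002),((291,222),.136)):
    p=onz("wrist",px,z); print(p,R.T@(p-t)*1e3)
E
```

```text
[ 0.4242 -0.3147  0.148 ] [  1.4585   1.8745 152.8713]
[ 0.4231 -0.3135  0.002 ] [  2.8382   2.723  298.8717]
[ 0.4326 -0.3166  0.136 ] [ -7.1543   2.3534 164.8702]
```

Converted, 141 mm / 1000 = 0.141, 1.5 mm / 1000 = 0.0015.

>>> send_rows:
  targets:
    - [[0.0015, 0.002, 0.03], [0, 0, 0]]
    - [[0.0015, 0.002, 0.075], [0, 0, 0]]
    - [[0.0015, 0.002, 0.115], [0, 0, 0]]
    - [[0.0015, 0.002, 0.135], [0, 0, 0]]
    - [[0.0015, 0.002, 0.141], [0, 0, 0]]
    - [[0.0015, 0.002, 0.141], [0, 0, 0]]

```text
time_s: 13.25
tool_pos: [0.4238, -0.3151, 0.1594]
tcp_rot: [[-0.961, 0.276, -0.001], [0.276, 0.961, 0.001], [0.001, 0.001, -1.0]]
contact_force: [-0.0, 0.7, -0.5]
opening: 0.0853
grip_force: 0.0
```

>>> send_rows:
  targets:
    - [[0, 0, 0], [0, 0, 0]]
    - [[0, 0, 0], [0, 0, 0]]
    - [[0, 0, 0], [0, 0, 0]]
    - [[0, 0, 0], [0, 0, 0]]
    - [[0, 0, 0], [0, 0, 0]]
    - [[0, 0, 0], [0, 0, 0]]
    - [[0, 0, 0], [0, 0, 0]]
    - [[0, 0, 0], [0, 0, 0]]
  jaw: 1
  squeeze: 60

```text
time_s: 14.05
tool_pos: [0.4239, -0.316, 0.1607]
tcp_rot: [[-0.961, 0.277, 0.001], [0.277, 0.961, -0.001], [-0.001, -0.0, -1.0]]
contact_force: [-1.3, 0.9, 5.2]
opening: 0.0209
grip_force: 58.3
```

Converted, -120 mm / 1000 = -0.12, -105 mm / 1000 = -0.105.

>>> send_rows:
  targets:
    - [[0, 0, -0.005], [0, 0, 0]]
    - [[0, 0, -0.02], [0, 0, 0]]
    - [[0, 0, -0.045], [0, 0, 0]]
    - [[0, 0, -0.075], [0, 0, 0]]
    - [[0, 0, -0.105], [0, 0, 0]]
    - [[0, 0, -0.12], [0, 0, 0]]
    - [[0, 0, -0.12], [0, 0, 0]]
    - [[0, 0, -0.12], [0, 0, 0]]

```text
time_s: 14.85
tool_pos: [0.4234, -0.3155, 0.2796]
tcp_rot: [[-0.961, 0.277, -0.0], [0.277, 0.961, 0.0], [0.0, 0.0, -1.0]]
contact_force: [-0.3, 0.3, -1.4]
opening: 0.0208
grip_force: 58.7
```

```bash
python3 - <<'E'
from h import *
np.set_printoptions(precision=4,suppress=True)
s=ctrl.get_state();R=np.array(s["tcp_rot"]);t=np.array(s["tool_pos"]);print(s["contact_force"],s["joint_pos"],t)
KT=cam("wrist"); im=snap("wrist","w6.png")
for q in ctrl.landmark_of("wrist","probe_tip")[:1]: p=onz("wrist",q["pixel"],t[2]-.1547,KT); print(q,R.T@(p-t)*1e3)
for z in(.0127,.060,.0887,.1547): print(z,proj("wrist",t+R@[0,0,z],KT))
K2=[(n,ctrl.landmark_of(n,"probe_tip")) for n in("scene","side") if ctrl.read_camera(n) is not None]; print(K2)
print([proj(n,t+R@[0,0,.1547]) for n in("scene","side")])
# plan
y=np.radians(13.7);Rz=np.array([[np.cos(y),-np.sin(y),0],[np.sin(y),np.cos(y),0],[0,0,1]])
n=Rz@[-np.sin(np.radians(20)),0,np.cos(np.radians(20))]
from scipy.spatial.transform import Rotation as Ro
z=-n; # minimal rotation taking tool z to -n
v=np.cross(R[:,2],z);v=v/np.linalg.norm(v)*np.arcsin(np.linalg.norm(v))
R2=Ro.from_rotvec(v).as_matrix()@R
print("rotvec tool",Ro.from_matrix(R.T@R2).as_rotvec(),"R2",R2)
spot=np.array([.561,-.0573,.0453])
for h in(.05,.0): 
    T=spot+n*(.1547+h); print(h,T,R.T@(T-t)*1e3)
cv2.imwrite("pics/c6.png",im[...,::-1])
E
```

```text
[-0.2698  0.285  -1.449 ] [ -44.1944   16.0835   97.1261   -0.0041   66.8074 -118.1017] [ 0.4234 -0.3155  0.2796]
{'pixel': [287.6, 217.7], 'confidence': 0.59} [ -0.4297  -0.2619 154.6999]
0.0127 [287.1093 353.5024]
0.06 [287.5669 279.5548]
0.0887 [287.727  253.6862]
0.1547 [287.9532 217.1473]
[('scene', [{'pixel': [128.0, 215.5], 'confidence': 0.49}, {'pixel': [244.4, 220.6], 'confidence': 0.22}]), ('side', [])]
[array([126.1557, 214.4675]), array([351.3964, 149.6866])]
rotvec tool [-0.1734 -0.3032 -0.    ] R2 [[-0.91    0.2481  0.3323]
 [ 0.2896  0.9537  0.081 ]
 [-0.2968  0.1699 -0.9397]]
0.05 [ 0.493  -0.0739  0.2377] [  0.0705 251.4891  41.9475]
0.0 [ 0.5096 -0.0698  0.1907] [-14.7841 259.9817  88.9285]
```

View pics/c6.png

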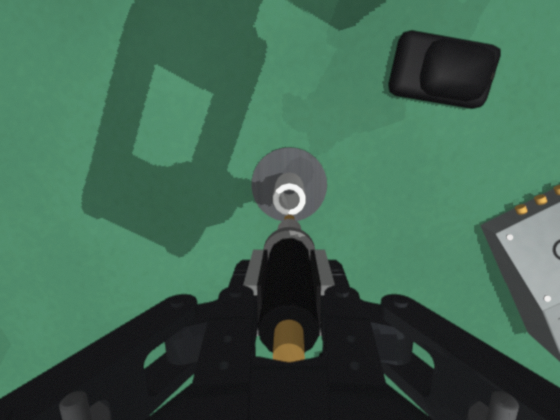

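The probe hangs straight in the fingers; its tip at (288,218) is where calculated.

Converted, 251 mm / 1000 = 0.251, 243 mm / 1000 = 0.243, -0.08 rad / 3.1416 = -0.0255.

>>> send_rows:
  targets:
    - [[0, 0.04, 0], [0, 0, 0]]
    - [[0, 0.085, 0], [-0.0127, -0.0223, 0]]
    - [[0, 0.13, 0], [-0.0255, -0.0446, 0]]
    - [[0, 0.175, 0.01], [-0.0382, -0.0668, 0]]
    - [[0, 0.215, 0.025], [-0.0477, -0.0828, 0]]
    - [[0, 0.243, 0.035], [-0.0551, -0.0964, 0]]
    - [[0, 0.251, 0.042], [-0.0551, -0.0964, 0]]
    - [[0, 0.251, 0.042], [-0.0551, -0.0964, 0]]

```text
time_s: 15.95
tool_pos: [0.4924, -0.0736, 0.2367]
tcp_rot: [[-0.912, 0.247, 0.329], [0.288, 0.954, 0.082], [-0.294, 0.169, -0.941]]
contact_force: [-0.4, -1.3, -1.0]
opening: 0.0203
grip_force: 58.9
```

>>> send_rows:
  targets:
    - [[0, 0, 0], [0, 0, 0]]
    - [[0, 0, 0], [0, 0, 0]]
    - [[0, 0, 0], [0, 0, 0]]

```text
time_s: 16.25
tool_pos: [0.4939, -0.0758, 0.2385]
tcp_rot: [[-0.909, 0.249, 0.333], [0.29, 0.954, 0.079], [-0.298, 0.169, -0.94]]
contact_force: [0.3, -0.3, -1.3]
opening: 0.0207
grip_force: 58.9
```

```bash
cat > m.py <<'E'
from h import *
np.set_printoptions(precision=4,suppress=True)
s=ctrl.get_state();R=np.array(s["tcp_rot"]);t=np.array(s["tool_pos"]);print(s["contact_force"],t,R[:,2])
y=np.radians(13.7);n=np.array([-np.sin(np.radians(20))*np.cos(y),-np.sin(np.radians(20))*np.sin(y),np.cos(np.radians(20))])
tip=t+R@[0,0,.1547]
def pl(name,px,KT=None,c=np.array([.561,-.0573,.0453])):
    o,d=ray(name,px,KT); return o+d*(n@(c-o))/(n@d)
KT=cam("wrist"); im=snap("wrist","w7.png")
print("tip",tip,"proj",proj("wrist",tip,KT),[proj(k,tip) for k in("scene","side")])
for q in ctrl.landmark_of("wrist","spot")[:2]: p=pl("wrist",q["pixel"],KT); print("spot",q,p,"tool mm",R.T@(p-tip)*1e3)
for q in ctrl.landmark_of("wrist","probe_tip")[:2]: print("tip",q)
for k in("scene","side"):
    ctrl.read_camera(k)
    for q in ctrl.landmark_of(k,"spot")[:1]: print(k,q,pl(k,q["pixel"]))
    for q in ctrl.landmark_of(k,"probe_tip")[:1]: print(k,"tip",q)
E
python3 m.py
```

```text
[ 0.3313 -0.3004 -1.3   ] [ 0.4939 -0.0758  0.2385] [ 0.3332  0.0795 -0.9395]
tip [ 0.5454 -0.0635  0.0931] proj [287.8126 217.0242] [array([242.387 , 208.5299]), array([295.3221, 196.0156])]
spot {'pixel': [286.9, 198.5], 'confidence': 0.66} [ 0.5607 -0.06    0.045 ] tool mm [ 1.437  -0.9208 50.6343]
spot {'pixel': [429.6, 215.0], 'confidence': 0.2} [0.6068 0.0588 0.0715] tool mm [-13.8591 128.339   50.4972]
tip {'pixel': [290.4, 219.1], 'confidence': 0.46}
scene {'pixel': [246.2, 224.6], 'confidence': 0.59} [ 0.5595 -0.0648  0.0441]
scene tip {'pixel': [301.8, 211.2], 'confidence': 0.7}
side {'pixel': [288.3, 212.3], 'confidence': 0.82} [ 0.5604 -0.0516  0.0456]
side tip {'pixel': [297.3, 197.9], 'confidence': 0.55}
```

View pics/w7.png

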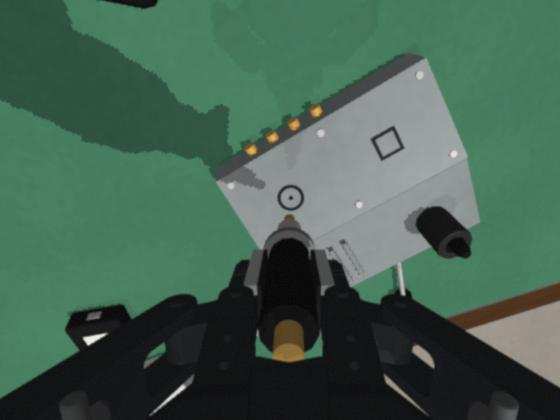

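The ring's centre is at (290.5,198), the tip's end at about (289,216), nearly in line. Closing to about 12 mm.

Converted, 38 mm / 1000 = 0.038, 36 mm / 1000 = 0.036.

>>> send_rows:
  targets:
    - [[0.001, 0.001, 0.01], [0, 0, 0]]
    - [[0.001, 0.001, 0.025], [0, 0, 0]]
    - [[0.001, 0.001, 0.036], [0, 0, 0]]
    - [[0.001, 0.001, 0.038], [0, 0, 0]]
    - [[0.001, 0.001, 0.038], [0, 0, 0]]
    - [[0.001, 0.001, 0.038], [0, 0, 0]]

```text
time_s: 17.3
tool_pos: [0.5052, -0.0703, 0.2021]
tcp_rot: [[-0.91, 0.248, 0.332], [0.289, 0.954, 0.081], [-0.297, 0.169, -0.94]]
contact_force: [0.4, 0.2, -0.8]
opening: 0.0208
grip_force: 58.9
```

```bash
python3 m.py; python3 -c "
import cv2
im=cv2.imread('pics/w7.png')[170:260,230:350];cv2.imwrite('pics/c7.png',cv2.resize(im,None,fx=5,fy=5,interpolation=cv2.INTER_CUBIC))"
```

```text
[ 0.408   0.1586 -0.8198] [ 0.5052 -0.0703  0.2021] [ 0.3321  0.0806 -0.9398]
tip [ 0.5566 -0.0578  0.0567] proj [287.812  217.0248] [array([247.5641, 219.5715]), array([290.2775, 207.8637])]
spot {'pixel': [289.4, 211.3], 'confidence': 0.77} [ 0.5602 -0.0554  0.0452] tool mm [ 0.8191  1.209  12.2512]
tip {'pixel': [291.3, 219.6], 'confidence': 0.52}
tip {'pixel': [92.3, 353.7], 'confidence': 0.41}
scene {'pixel': [248.1, 220.9], 'confidence': 0.88} [ 0.55   -0.0531  0.0418]
scene tip {'pixel': [248.2, 220.3], 'confidence': 0.54}
side {'pixel': [287.5, 212.7], 'confidence': 0.75} [ 0.5619 -0.0479  0.0464]
```

View pics/c7.png

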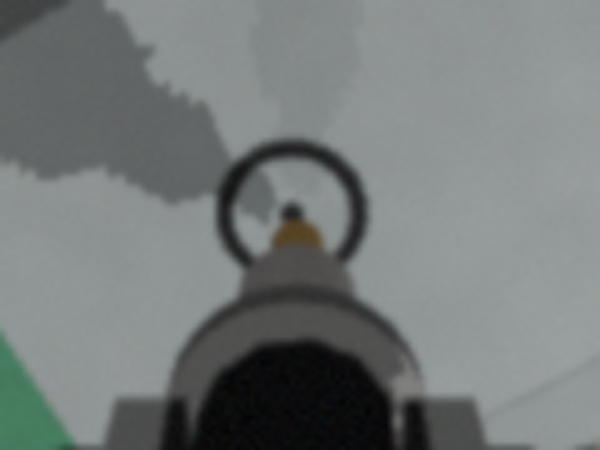

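The crop shows the tip over the ring, both centred at column ~289 and within about 1 mm. Now the slow approach.

Converted, 10 mm / 1000 = 0.01, 9 mm / 1000 = 0.009.

>>> send_rows:
  targets:
    - [[0, 0, 0.003], [0, 0, 0]]
    - [[0, 0, 0.006], [0, 0, 0]]
    - [[0, 0, 0.009], [0, 0, 0]]
    - [[0, 0, 0.01], [0, 0, 0]]
    - [[0, 0, 0.01], [0, 0, 0]]
    - [[0, 0, 0.01], [0, 0, 0]]

```text
time_s: 18.35
tool_pos: [0.5085, -0.0695, 0.1926]
tcp_rot: [[-0.91, 0.248, 0.332], [0.289, 0.954, 0.081], [-0.297, 0.17, -0.94]]
contact_force: [-0.1, 0.0, -0.8]
opening: 0.0211
grip_force: 58.9
```

Converted, 4 mm / 1000 = 0.004, 3 mm / 1000 = 0.003.

>>> send_rows:
  targets:
    - [[0, 0, 0.001], [0, 0, 0]]
    - [[0, 0, 0.003], [0, 0, 0]]
    - [[0, 0, 0.004], [0, 0, 0]]
    - [[0, 0, 0.004], [0, 0, 0]]
    - [[0, 0, 0.004], [0, 0, 0]]
    - [[0, 0, 0.004], [0, 0, 0]]

```text
time_s: 18.95
tool_pos: [0.5099, -0.0692, 0.189]
tcp_rot: [[-0.91, 0.248, 0.332], [0.289, 0.954, 0.081], [-0.297, 0.169, -0.94]]
contact_force: [-0.8, -0.3, 0.7]
opening: 0.0205
grip_force: 58.9
```

Converted, 5 mm / 1000 = 0.005, 3 mm / 1000 = 0.003.

>>> send_rows:
  targets:
    - [[0, 0, 0.001], [0, 0, 0]]
    - [[0, 0, 0.003], [0, 0, 0]]
    - [[0, 0, 0.005], [0, 0, 0]]
    - [[0, 0, 0.005], [0, 0, 0]]
    - [[0, 0, 0.005], [0, 0, 0]]
    - [[0, 0, 0.005], [0, 0, 0]]
    - [[0, 0, 0.005], [0, 0, 0]]
    - [[0, 0, 0.005], [0, 0, 0]]

```text
time_s: 19.75
tool_pos: [0.5115, -0.0688, 0.1843]
tcp_rot: [[-0.91, 0.248, 0.332], [0.289, 0.954, 0.081], [-0.297, 0.169, -0.94]]
contact_force: [-0.7, -0.5, 1.9]
opening: 0.0207
grip_force: 58.9
```

```bash
python3 m.py; python3 - <<'E'
from h import *
f=[]
for i in range(6): ctrl.read_camera("side"); f.append(ctrl.get_state()["contact_force"])
print(np.mean(f,0))
im=cv2.imread('pics/w7.png')[170:260,230:350];cv2.imwrite('pics/c8.png',cv2.resize(im,None,fx=5,fy=5,interpolation=cv2.INTER_CUBIC))
E
```

```text
[-0.7287 -0.4922  1.9375] [ 0.5115 -0.0688  0.1843] [ 0.3323  0.0805 -0.9397]
tip [ 0.563  -0.0564  0.0389] proj [287.8121 217.0248] [array([249.7703, 225.2557]), array([287.6415, 213.2456])]
spot {'pixel': [289.3, 220.9], 'confidence': 0.82} [ 0.5617 -0.0561  0.0457] tool mm [-0.8147  1.0877 -6.7373]
scene {'pixel': [247.4, 222.8], 'confidence': 0.63} [ 0.5555 -0.0586  0.0432]
side {'pixel': [288.1, 211.7], 'confidence': 0.92} [ 0.5615 -0.0541  0.0457]
[-2.83032547e-01 -4.82607987e-04  2.49141679e+00]
```

View pics/c8.png

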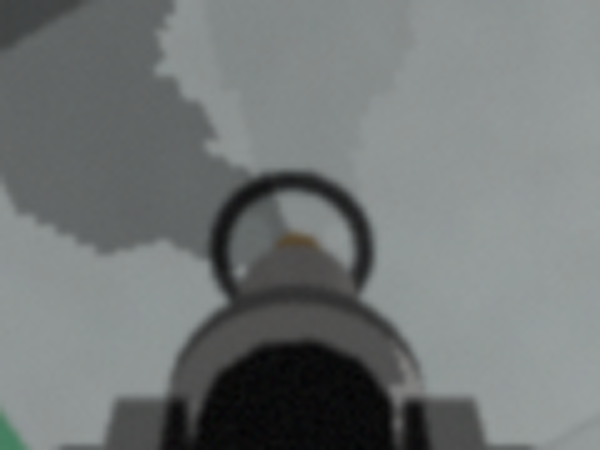

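The tip sits in the middle of the ring, the barrel square above it. The measured push is about 3.3 N, so the spring is about 6.5 mm in, and the core stayed seated when last seen. I'm handing in.

```bash
python3 -c "
from cell import ctrl
print(ctrl.sign_off())"
```

```text
the job is handed in; nothing more can be done
None
```

I handed the job in with the wide core flat on the deck and released, and the probe held on the ring mark at about 3.3 N, spring about 6.5 mm in; the sign-off returned no verdict, and I viewed 13 pictures, over the limit of 10.

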